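Zero the green pick counter with the stylus

ROBOT

A 6-joint arm with a two-finger parallel gripper is mounted at the origin on the work surface. World frame = base frame: x ahead of the robot, y to its left, z up, the work surface at z = 0. Lengths are in m, angles in rad, forces in N, time in s.
With the tool pointing down it reaches from about 0.3 to 0.775 m from the base axis. Payload 14.6 kg.
Tool frame: the origin (TCP) lies on the mounting face of the last link; the fingertips stand 199 mm ahead of it and the grasp point (between the pads) lies 180 mm ahead of it; z points along the fingers, x is the direction in which the jaws open and shut, and the axes are right-handed (so a half turn about z gives the same grasp; the last joint's range is limited). The gripper opens to 94 mm and grips with 3 to 60 N. Pads are 16 mm wide; open, the fingers measure 119 mm over their backs; the gripper's body (75 mm by 177 mm) begins 78 mm behind the grasp point.
Start: joints at [-0.067, 0.3, 1.521, -0, 1.321, -0.067], TCP at [0.55, -0, 0.405] pointing down, gripper open.
Joint ranges: [-3.03, 3.03], [-0.79, 2.21], [0.23, 2.52], [-1.04, 4.18], [0, 3.07], [-2.55, 2.55]. Speed limits (rad/s): [2.22, 2.22, 2.57, 3.14, 3.14, 3.14].

INTERFACE

Orientations are given as a 3x3 rotation matrix whose columns are the frame's x, y, z axes.
In Python, from station import manip, imaging, hand_in, nets gives the robot as it stands.
- The arm moves only by the tool carry_out, never from a script. Its argument "series" is a list of rows, each a list of 3 entries, a list of its own where there are three numbers: the gripper's target within -1 to 1 (shut at 1, half-way at 0, fully open at -1), then the shift along the tool's x, y, z in cm, then the turn, a rotation vector about the tool's x, y, z in rad. A call has 1 to 10 rows; each row shifts and turns the pose as measured when the row begins, along the tool's axes as they then stand; what a row does not reach is not made up. A row lasts 1/12 s, in which the tool goes at most 41.7 mm and 7.16 degrees, less where a joint would pass 70% of its speed; a pose out of reach is approached as far as the arm can. A call is refused whole if a number of a shift passes 4.17 or a number of a turn 0.125, either way. A call with a gripper value outside its range is refused whole. The fingers move at their own pace and stop on an object; "grip_force" is the grip in N (left out, the last holds). Time passes only in rows, so rows that do not move let the fingers close. It gives the time, the measured TCP pose, the force and the opening at its end, in the units of the state.
- manip.state(): the state, without advancing time (a new reading comes with each control period).
- imaging.grab_frame(name): name is "scene" or "side" or "wrist"; returns a dict with "image" (420x560x3 uint8, blue, green, red), "intrinsics" (3x3 intrinsics, pixels), "world_to_cam" (4x4, takes a point from world to camera coordinates); the wrist camera has in their place "mount" (4x4, takes a point from camera to tool coordinates, whose origin is the TCP and whose axes are the tool frame's). Camera axes: x right, y up, looking along -z (the intrinsics and any distortion apply to the point x, -y, -z); pixel columns grow to the right and rows downward; lengths in m; the calibration is good to about 2 mm. A picture is of the moment at which its call begins: read the wrist's pose just before it. There is no depth.
- hand_in(): hands the job in, once; it reports no verdict.
Trained networks look in a picture, given as the dict that the camera call returned (one of the last four; its "shot" number tells which), for a name from the list of things; names that differ only in an ending like _2 or _b are one class to them, and where a whole thing is asked for, a point or a joint stands for the part that bears it (a point fixed in the world has none). Each returns a list of dicts, best first, with "confidence" (0 to 1); they miss things now and then, are a little off and sometimes report something else, mostly with a low value. They report only what shows in the picture. A call takes as long as a camera call. They do not tell look-alikes from the thing itself.
- nets.spot_in(picture, thing): "centre" ([column, row] in pixels, amid what is visible of it).
- nets.tip_of(picture, thing): "centre" ([column, row] in pixels: a listed point, or the origin of a listed thing).
The state is a dict: "clock": time; "joint_positions": joint angles; "joint_velocities": joint speeds; "joint_efforts": joint torques, N m; "eef_pos": TCP position; "eef_rot": TCP orientation; "wrist_force": force on the tool from outside, world axes, zero at the start; "moment": the same for the moment, N m; "grip_width": finger opening in m.
Only numpy, scipy, OpenCV 4.12 (cv2) and the standard library are available. Lean on these libraries where they do the work, as an engineer would, in place of code of your own. Each camera call takes 0.05 s, during which the arm holds its last target.

TASK

The green pick counter has to be zeroed for the next order. Lift the orange stylus out of its stand, press the white recessed button of the green counter fully down with the stylus's pin and keep it down for about a second, then put the stylus back upright in its stand, its pin in the hole and its collar resting on the stand's top, and let go. Do not press the blue counter's button, and leave the carton and the black roller where they are.

Things in the scene. Friction and masses are not known exactly. Their poses are not given: they have to be found in the camera images.
- stylus_grip (a point): Middle of the handle of the loose stylus (about 60 g), which starts upright in its stand; z axis up along it. Round orange handle, 22 mm diameter, 60 mm long (30 mm either way from this point). Under it a round black collar, 36 mm diameter, 6 mm thick, its underside 36 mm below this point. Under that a steel pin, 8 mm diameter, 42 mm long, its flat tip 78 mm below this point.
- stand_hole (a point): Stylus stand: fixed grey block, 80 x 80 x 50 mm high, on a black rubber foot 88 mm square. The point is the centre of the mouth of its round hole, in the middle of its top face, 50 mm above the bench. Hole 25 mm diameter, 46 mm deep. The collar rests on the block's top with the pin hanging free in the hole; the handle's middle is then 36 mm above this point.
- green_button_top (a point): Centre of the top of the white button (released) on the green counter, a fixed green box 100 x 90 x 45 mm high with a display 2 mm proud of its top. Button 23 mm diameter in a round well of 27 mm, its top 10 mm below the box's top face and 35 mm above the bench. x axis: from the button to the display (box's middle 22 mm that way); z axis up.
- green_button (a joint): How far the green counter's button is pressed straight down: 0 released, 0.006 m fully down (a stop). A spring pushes it back: about 1.5 N to start, 5 N fully down.
- blue_button (a joint): The same for the bystander, a blue counter of the same make and size, standing on the opposite side of the stand (left or right, as it happens): 0 released, 0.006 m fully down. It must stay released.
- carton: A bystander: a small closed brown carton, 50 x 45 mm and 40 mm high, loose on the bench. The origin is the centre of its underside.
- roller: A bystander: a black grooved roller lying flat, 48 mm in diameter and 20 mm high with a steel hub 6 mm higher, loose on the bench. The origin is the centre of its underside.
Not all that is in view belongs to the job. Of the things like the part that bears stand_hole, leave any that is pink or yellow; of the rest the larger one is meant.

How it is judged:
On the way:
1. the green counter's button is pressed down (4.5 of its 6 mm or more) by the stylus's pin for 0.4 s (value of joint green_button above 0.0045 m and horizontal distance between stylus_grip and green_button_top below 0.025 m and z of stylus_grip in the frame of green_button_top below 0.08 m), for 0.4 s.
At the end, for the whole second after the job is handed in: The stylus stands in its stand: its handle's middle within 15 mm (horizontally) of the hole's centre, its collar within 5 mm of the stand's top, tilted less than 10 degrees; both counters' buttons are released (less than 1.5 mm down) (horizontal distance between stylus_grip and stand_hole below 0.015 m and z of stylus_grip in the frame of stand_hole below 0.041 m and angle between stylus_grip's own z axis and vertical below 0.175 rad and value of joint each of green_button, blue_button below 0.0015 m); the robot touches nothing.
It fails at once if the blue counter's button is pressed by more than 2.5 mm (value of joint blue_button above 0.0025 m).
It fails at once if the carton is moved by more than 25 mm (distance of carton from where it was at the start of the episode above 0.025 m).
It fails at once if the roller is moved by more than 25 mm (distance of roller from where it was at the start of the episode above 0.025 m).
It also fails if it takes over 43 s, if anything falls off the work surface, if the arm or the gripper's body presses on something with over 40 N, if the wrist force passes 120 N, or if a joint passes its speed limit or range.

## Working session

There is one attempt and no reset: what is moved stays moved. The work goes in short steps, Python scripts to look and compute and a tool call to move; the robot and the scene stay as the last step left them, time stands still between calls to the robot, and variables do not carry over. Pictures are saved under pics/ and viewed, and the job is handed in when it is done.

Besides the shell and the picture viewer there is one more tool, called after "Emit:" as name([rows], argument=value, ...), one row to a line, values as JSON. carry_out: Moves the arm, as the interface text tells. Its arguments: {"type":"object","properties":{"series":{"type":"array"},"grip_force":{"type":"number"}},"required":["series"]}

```bash
mkdir -p pics; ls; cat > h.py <<'E'
from station import manip, imaging, hand_in, nets
import numpy as np, cv2
def cam(p):
    K=np.array(p["intrinsics"]);
    if "world_to_cam" in p: T=np.linalg.inv(np.array(p["world_to_cam"]))
    else:
        s=manip.state(); W=np.eye(4);W[:3,:3]=s["eef_rot"];W[:3,3]=s["eef_pos"]
        T=W@np.array(p["mount"])
    return K,T
def ray(p,px):
    K,T=cam(p); d=np.linalg.inv(K)@np.array([px[0],px[1],1.]); d=np.array([d[0],-d[1],-d[2]])
    return T[:3,3],T[:3,:3]@d
def atz(p,px,z):
    o,d=ray(p,px); return o+d*(z-o[2])/d[2]
def proj(p,X):
    K,T=cam(p); c=np.linalg.inv(T)@np.append(X,1); q=K@np.array([c[0],-c[1],-c[2]]); return q[:2]/q[2]
E
python3 - <<'E'
from h import *
for n in ["scene","side","wrist"]:
    p=imaging.grab_frame(n); print(n,[k for k in p if k!="image"]); cv2.imwrite(f"pics/{n}0.png",p["image"])
    for t,z in [("stylus_grip",.086),("stand_hole",.05),("green_button_top",.035),("carton",0),("roller",0)]:
        print(t,[(np.round(r["centre"],1).tolist(),round(r["confidence"],2),np.round(atz(p,r["centre"],z),3).tolist()) for r in nets.tip_of(p,t)][:4])
print(manip.state())
E
```

```text
pics
scene ['intrinsics', 'world_to_cam', 'shot']
stylus_grip [([288.4, 194.7], 0.72, [0.491, 0.028, 0.086])]
stand_hole [([409.1, 264.0], 0.93, [0.703, 0.205, 0.05]), ([277.9, 180.6], 0.78, [0.379, 0.027, 0.05]), ([345.9, 167.9], 0.73, [0.361, 0.2, 0.05]), ([287.7, 207.0], 0.62, [0.486, 0.027, 0.05])]
green_button_top [([372.6, 214.0], 0.61, [0.531, 0.204, 0.035])]
carton [([323.1, 280.9], 0.92, [0.665, 0.057, 0.0])]
roller [([251.5, 290.8], 0.69, [0.661, -0.08, 0.0])]
side ['intrinsics', 'world_to_cam', 'shot']
stylus_grip [([308.6, 205.9], 0.59, [0.583, -0.032, 0.086]), ([260.5, 211.1], 0.58, [0.496, 0.026, 0.086])]
stand_hole [([261.2, 221.8], 0.76, [0.503, 0.034, 0.05]), ([170.4, 215.6], 0.75, [0.372, 0.196, 0.05]), ([270.7, 173.2], 0.63, [0.667, 0.184, 0.05]), ([213.9, 249.8], 0.58, [0.372, 0.028, 0.05])]
green_button_top [([221.9, 192.8], 0.78, [0.528, 0.216, 0.035])]
carton [([307.8, 207.7], 0.92, [0.672, 0.051, 0.0]), ([261.6, 224.5], 0.57, [0.54, 0.079, 0.0])]
roller []
wrist ['intrinsics', 'mount', 'shot']
stylus_grip [([231.5, 175.9], 0.69, [0.501, 0.027, 0.086])]
stand_h
[... 383 characters left out ...]
1.32067439e+00, -6.66235216e-02]), 'joint_velocities': array([ 0.00030969,  0.0001187 , -0.00069034, -0.00074247,  0.00082586,
        0.00043382]), 'joint_efforts': array([-1.20609529e-03, -5.31657779e+01, -3.52915442e+01,  7.08495663e-02,
        2.13137129e-02, -5.17162505e-05]), 'eef_pos': array([ 5.49996050e-01, -7.60463685e-06,  4.04638489e-01]), 'eef_rot': array([[ 1.00000000e+00,  2.42120681e-05,  3.85352860e-06],
       [ 2.42121659e-05, -9.99999999e-01, -2.53691651e-05],
       [ 3.85291436e-06,  2.53692584e-05, -1.00000000e+00]]), 'wrist_force': array([ 0.38378683,  0.86993771, -0.27771254]), 'moment': array([0.02328573, 0.05411848, 0.03118889]), 'grip_width': 0.09403708619581999}
```

View pics/scene0.png

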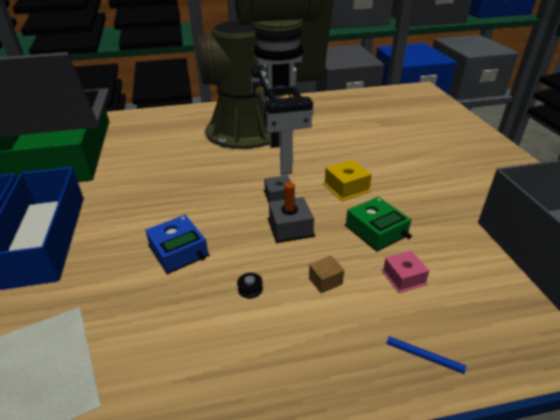

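View pics/side0.png

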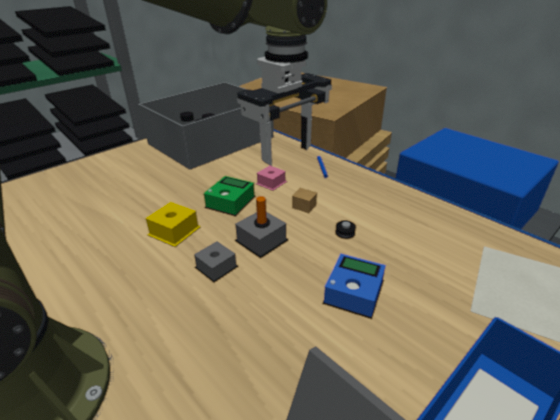

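View pics/wrist0.png

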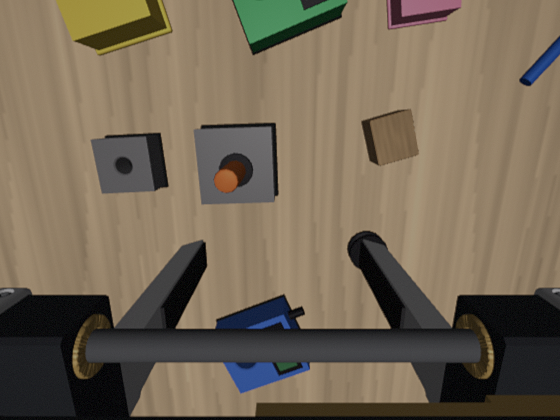

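The scene view shows the orange stylus at (288,195) in the larger grey stand. The small grey block at (278,187) is a decoy. The green counter's button is at (373,212) and the blue counter is at (177,240). Next I'll move over the stylus and measure again.

Emit:
carry_out([
  [-1,[-2.65,-1.4,0],[0,0,0]],
  [-1,[-2.65,-1.4,0],[0,0,0]],
  [-1,[0,0,0],[0,0,0]],
  [-1,[0,0,0],[0,0,0]],
], grip_force=30)

```text
clock: 1.23
eef_pos: [0.4953, 0.0286, 0.4037]
eef_rot: [[1.0, -0.001, -0.001], [-0.001, -1.0, 0.0], [-0.001, -0.0, -1.0]]
wrist_force: [0.3, 0.2, 1.4]
grip_width: 0.094
```

```bash
cat > m.py <<'E'
from h import *
import sys
s=manip.state();print(s["clock"],s["eef_pos"].round(4),s["wrist_force"].round(2),s["grip_width"].round(4), (s["eef_rot"]).round(3).tolist())
p=imaging.grab_frame("wrist"); cv2.imwrite(f"pics/{sys.argv[1]}.png",p["image"])
for t,z in [("stylus_grip",float(sys.argv[2])),("stand_hole",.05),("green_button_top",.035)]:
    print(t,[(np.round(r["centre"],1).tolist(),round(r["confidence"],2),np.round(atz(p,r["centre"],z),4).tolist()) for r in nets.tip_of(p,t)][:4])
E
python3 m.py w1 .086
```

```text
Traceback (most recent call last):
  File "m.py", line 3, in <module>
    s=manip.state();print(s["clock"],s["eef_pos"].round(4),s["wrist_force"].round(2),s["grip_width"].round(4), (s["eef_rot"]).round(3).tolist())
                                                                                     ^^^^^^^^^^^^^^^^^^^^^
AttributeError: 'float' object has no attribute 'round'
```

```bash
sed -i 's/s\["grip_width"\].round(4)/round(s["grip_width"],4)/' m.py; python3 m.py w1 .086
```

```text
1.2333 [0.4953 0.0286 0.4037] [0.33 0.23 1.37] 0.094 [[1.0, -0.001, -0.001], [-0.001, -1.0, 0.0], [-0.001, -0.0, -1.0]]
stylus_grip [([288.1, 208.1], 0.75, [0.5006, 0.0235, 0.086])]
stand_hole [([484.0, 8.8], 0.83, [0.6826, 0.205, 0.05]), ([287.7, 190.0], 0.67, [0.5008, 0.0334, 0.05]), ([174.2, 190.8], 0.63, [0.3783, 0.0328, 0.05]), ([153.3, 15.6], 0.56, [0.3749, 0.2003, 0.05])]
green_button_top [([315.8, 21.1], 0.9, [0.5282, 0.1991, 0.035])]
```

View pics/w1.png

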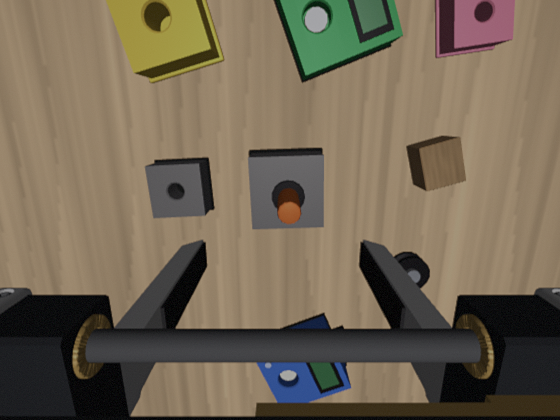

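```bash
python3 - <<'E'
from h import *
p=imaging.grab_frame("wrist")
for n,px,z in [("standtop",(286.8,189.3),.05),("c1",(249,152),.05),("c2",(324,227),.05),("handletop",(289,212),.116),("collar",(288.5,195),.056),("btn",(316,19.5),.035)]:
    print(n,atz(p,px,z).round(4))
E
```

```text
standtop [0.4999 0.0341 0.05  ]
c1 [0.4604 0.074  0.05  ]
c2 [ 0.5414 -0.0088  0.05  ]
handletop [0.5012 0.0281 0.116 ]
collar [0.5016 0.0293 0.056 ]
btn [0.5284 0.2005 0.035 ]
```

Emit:
carry_out([
  [-1,[0.55,0,3.4],[0,0,0]],
  [-1,[0,0,3.4],[0,0,0]],
  [-1,[0,0,3.4],[0,0,0]],
  [-1,[0,0,1.5],[0,0,0]],
  [-1,[0,0,0],[0,0,0]],
])

```text
clock: 1.9
eef_pos: [0.5041, 0.0265, 0.2829]
eef_rot: [[1.0, -0.004, 0.003], [-0.004, -1.0, -0.0], [0.003, 0.0, -1.0]]
wrist_force: [-1.2, 0.0, 0.9]
grip_width: 0.0942
```

```bash
python3 m.py w2 .086
```

```text
1.9 [0.5041 0.0265 0.2829] [-1.16  0.02  0.89] 0.0942 [[1.0, -0.004, 0.003], [-0.004, -1.0, -0.0], [0.003, 0.0, -1.0]]
stylus_grip [([277.8, 256.6], 0.74, [0.5029, 0.0239, 0.086])]
stand_hole [([110.9, 221.6], 0.77, [0.3834, 0.0353, 0.05])]
green_button_top []
```

View pics/w2.png

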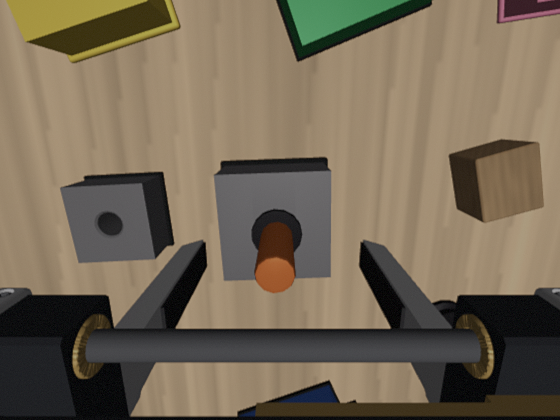

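```bash
python3 - <<'E'
from h import *
p=imaging.grab_frame("wrist")
for n,px,z in [("c1",(216,173),.05),("c2",(330,275),.05),("c3",(329,168),.05),("c4",(223,280),.05),("handletop",(275,273),.116),("collar",(276.5,231.5),.056)]:
    print(n,atz(p,px,z).round(4))
E
```

```text
c1 [0.4612 0.07   0.05  ]
c2 [ 0.543  -0.0087  0.05  ]
c3 [0.5393 0.073  0.05  ]
c4 [ 0.4614 -0.0122  0.05  ]
handletop [0.5024 0.0275 0.116 ]
collar [0.5027 0.0289 0.056 ]
```

Emit:
carry_out([
  [-1,[-0.15,-0.15,1.2],[0,0,0]],
  [-1,[0,0,0.6],[0,0,0]],
  [-1,[0,0,0],[0,0,0]],
  [-1,[0,0,0],[0,0,0]],
])

```text
clock: 2.48
eef_pos: [0.5044, 0.0282, 0.2736]
eef_rot: [[1.0, -0.004, 0.018], [-0.004, -1.0, -0.0], [0.018, 0.0, -1.0]]
wrist_force: [0.0, 0.5, 0.7]
grip_width: 0.0935
```

Emit:
carry_out([
  [-1,[-0.15,0,0.7],[0,-0.018,0]],
  [-1,[0,0,0],[0,0,0]],
  [-1,[0,0,0],[0,0,0]],
])

```text
clock: 2.73
eef_pos: [0.5032, 0.0281, 0.2676]
eef_rot: [[1.0, -0.004, 0.001], [-0.004, -1.0, -0.0], [0.001, 0.0, -1.0]]
wrist_force: [0.4, 0.1, 0.2]
grip_width: 0.0941
```

Aligned on the stylus. Now I'll close the gripper.

Emit:
carry_out([
  [1,[0,0,0],[0,0,0]],
  [1,[0,0,0],[0,0,0]],
  [1,[0,0,0],[0,0,0]],
  [1,[0,0,0],[0,0,0]],
  [1,[0,0,0],[0,0,0]],
  [1,[0,0,0],[0,0,0]],
  [1,[0,0,0],[0,0,0]],
  [1,[0,0,0],[0,0,0]],
], grip_force=30)

```text
clock: 3.4
eef_pos: [0.5034, 0.0281, 0.2681]
eef_rot: [[1.0, -0.004, 0.001], [-0.004, -1.0, -0.0], [0.001, 0.0, -1.0]]
wrist_force: [-0.7, -0.5, -1.0]
grip_width: 0.0443
```

```bash
python3 m.py w3 .086
```

```text
3.4 [0.5034 0.0281 0.2681] [-0.68 -0.51 -1.  ] 0.0443 [[1.0, -0.004, 0.001], [-0.004, -1.0, -0.0], [0.001, 0.0, -1.0]]
stylus_grip [([275.5, 265.7], 0.77, [0.4996, 0.0279, 0.086])]
stand_hole [([100.7, 232.2], 0.81, [0.3827, 0.0351, 0.05])]
green_button_top []
```

View pics/w3.png

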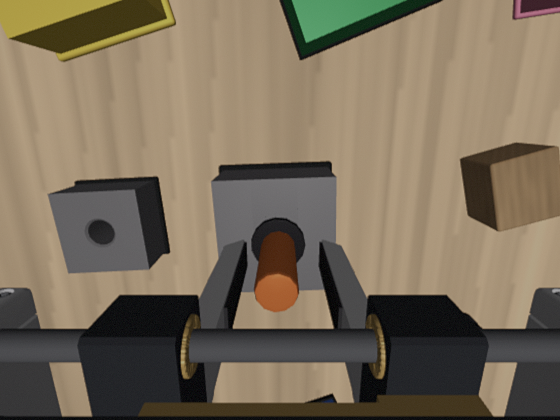

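Still closing, and the stylus is centred between the pads, so I'll keep going.

Emit:
carry_out([
  [1,[0,0,0],[0,0,0]],
  [1,[0,0,0],[0,0,0]],
  [1,[0,0,0],[0,0,0]],
  [1,[0,0,0],[0,0,0]],
  [1,[0,0,0],[0,0,0]],
  [1,[0,0,0],[0,0,0]],
])

```text
clock: 4.1
eef_pos: [0.5034, 0.0281, 0.2681]
eef_rot: [[1.0, -0.004, 0.001], [-0.004, -1.0, -0.0], [0.001, 0.0, -1.0]]
wrist_force: [0.1, 0.2, 0.3]
grip_width: 0.0215
```

```bash
python3 m.py w4 .086
```

```text
4.1 [0.5034 0.0281 0.2681] [0.06 0.24 0.28] 0.0215 [[1.0, -0.004, 0.001], [-0.004, -1.0, -0.0], [0.001, 0.0, -1.0]]
stylus_grip [([281.9, 269.8], 0.58, [0.5031, 0.0253, 0.086])]
stand_hole [([102.6, 232.6], 0.96, [0.3838, 0.0348, 0.05])]
green_button_top []
```

View pics/w4.png

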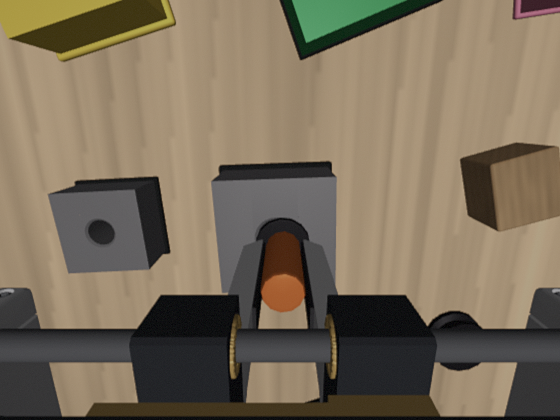

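Emit:
carry_out([
  [1,[0,0,0],[0,0,0]],
  [1,[0,0,-1.5],[0,0,0]],
  [1,[0,0,-2.5],[0,0,0]],
  [1,[0,0,-2.5],[0,0,0]],
  [1,[0,0,-2.5],[0,0,0]],
  [1,[0,0,-1],[0,0,0]],
  [1,[0,0,0],[0,0,0]],
  [1,[0,0,0],[0,0,0]],
])

```text
clock: 4.97
eef_pos: [0.5028, 0.0281, 0.37]
eef_rot: [[1.0, -0.004, -0.003], [-0.004, -1.0, -0.0], [-0.003, 0.0, -1.0]]
wrist_force: [0.0, 0.3, -1.2]
grip_width: 0.0217
```

```bash
python3 m.py w5 .175; python3 - <<'E'
from h import *
p=imaging.grab_frame("side"); cv2.imwrite("pics/side5.png",p["image"])
E
```

```text
4.9667 [0.5028 0.0281 0.37  ] [ 0.02  0.31 -1.21] 0.0217 [[1.0, -0.004, -0.003], [-0.004, -1.0, -0.0], [-0.003, 0.0, -1.0]]
stylus_grip [([282.0, 268.7], 0.67, [0.5014, 0.02, 0.175])]
stand_hole [([158.2, 197.4], 0.79, [0.3796, 0.0339, 0.05]), ([132.9, 3.6], 0.71, [0.3772, 0.1998, 0.05]), ([281.4, 198.3], 0.65, [0.4998, 0.0327, 0.05])]
green_button_top []
```

View pics/w5.png

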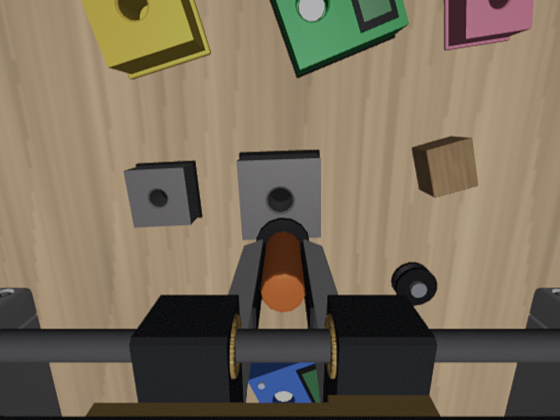

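View pics/side5.png

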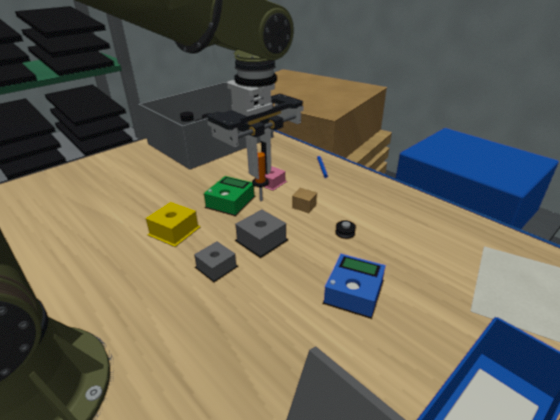

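Emit:
carry_out([
  [1,[0.4,-2,0],[0,0,0]],
  [1,[0.5,-3,0],[0,0,0]],
  [1,[0.5,-3,0],[0,0,0]],
  [1,[0.4,-2,0],[0,0,0]],
  [1,[0,0,0],[0,0,0]],
  [1,[0,0,0],[0,0,0]],
])

```text
clock: 5.72
eef_pos: [0.5219, 0.1314, 0.3642]
eef_rot: [[1.0, -0.006, -0.012], [-0.006, -1.0, -0.001], [-0.012, 0.001, -1.0]]
wrist_force: [-0.3, -0.3, -0.5]
grip_width: 0.0216
```

```bash
python3 m.py w6 .175
```

```text
5.7167 [0.5219 0.1314 0.3642] [-0.28 -0.32 -0.46] 0.0216 [[1.0, -0.006, -0.012], [-0.006, -1.0, -0.001], [-0.012, 0.001, -1.0]]
stylus_grip [([281.6, 269.2], 0.81, [0.519, 0.1243, 0.175])]
stand_hole [([128.5, 131.2], 0.97, [0.3784, 0.1993, 0.05]), ([466.3, 117.5], 0.89, [0.6821, 0.2087, 0.05]), ([266.3, 294.5], 0.88, [0.5001, 0.0315, 0.05]), ([154.0, 291.0], 0.77, [0.3819, 0.0358, 0.05])]
green_button_top [([289.1, 129.6], 0.87, [0.5249, 0.1989, 0.035])]
```

View pics/w6.png

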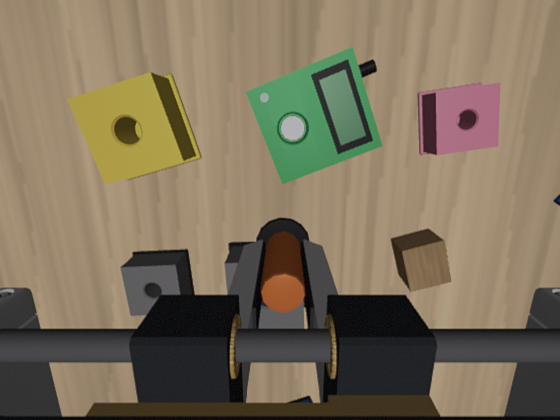

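```bash
python3 - <<'E'
from h import *
p=imaging.grab_frame("wrist")
c=[atz(p,q,.045) for q in [(247.5,92),(352,48.5),(382,147),(283,183.5)]]
m=sum(c)/4; d=(c[1]+c[2]-c[0]-c[3]); d/=np.linalg.norm(d)
print([x.round(4) for x in c],m.round(4),(m-.022*d).round(4), atz(p,(292.5,127.5),.036).round(4))
print("tip",atz(p,(282.5,290),.205))
E
```

```text
[array([0.4879, 0.2321, 0.045 ]), array([0.5792, 0.2664, 0.045 ]), array([0.6114, 0.1827, 0.045 ]), array([0.5189, 0.1488, 0.045 ])] [0.5494 0.2075 0.045 ] [0.5287 0.1999 0.045 ] [0.5282 0.2008 0.036 ]
tip [0.52016033 0.1272345  0.205     ]
```

Emit:
carry_out([
  [1,[0.2,-2,0],[0,0.012,0]],
  [1,[0.2,-2.5,0],[0,0,0]],
  [1,[0.1,-2.2,0],[0,0,0]],
  [1,[0,0,0],[0,0,0]],
  [1,[0,0,0],[0,0,0]],
  [1,[0,0,0],[0,0,0]],
])

```text
clock: 6.47
eef_pos: [0.5282, 0.1944, 0.3656]
eef_rot: [[1.0, -0.015, 0.003], [-0.015, -1.0, -0.001], [0.003, 0.001, -1.0]]
wrist_force: [-0.8, -0.4, -0.6]
grip_width: 0.0214
```

Emit:
carry_out([
  [1,[0,-0.6,1],[0,-0.003,0]],
  [1,[0,0,2],[0,0,0]],
  [1,[0,0,1.5],[0,0,0]],
  [1,[0,0,0],[0,0,0]],
  [1,[0,0,0],[0,0,0]],
  [1,[0,0,0],[0,0,0]],
])

```text
clock: 6.97
eef_pos: [0.5286, 0.1971, 0.318]
eef_rot: [[1.0, -0.021, -0.0], [-0.021, -1.0, -0.002], [0.0, 0.002, -1.0]]
wrist_force: [0.1, 0.1, -0.8]
grip_width: 0.0215
```

```bash
python3 m.py w7 .14;python3 - <<'E'
from h import *
for n in ["scene","side"]:
    p=imaging.grab_frame(n); i=p["image"]; u,v=proj(p,[.528,.2,.06]).astype(int); print(u,v)
    cv2.imwrite(f"pics/{n}7.png",cv2.resize(i[max(0,v-75):v+75,u-100:u+100],None,fx=4,fy=4,interpolation=2))
E
```

```text
6.9667 [0.5286 0.1971 0.318 ] [ 0.14  0.08 -0.83] 0.0215 [[1.0, -0.021, -0.0], [-0.021, -1.0, -0.002], [0.0, 0.002, -1.0]]
stylus_grip [([285.0, 267.4], 0.61, [0.5302, 0.1975, 0.14])]
stand_hole [([134.2, 374.4], 0.97, [0.383, 0.0428, 0.05]), ([93.5, 220.6], 0.97, [0.3727, 0.1985, 0.05]), ([253.0, 384.5], 0.9, [0.4966, 0.0284, 0.05]), ([472.1, 196.6], 0.67, [0.6825, 0.2124, 0.05])]
green_button_top [([281.4, 206.8], 0.73, [0.528, 0.203, 0.035])]
371 204
224 186
```

View pics/scene7.png

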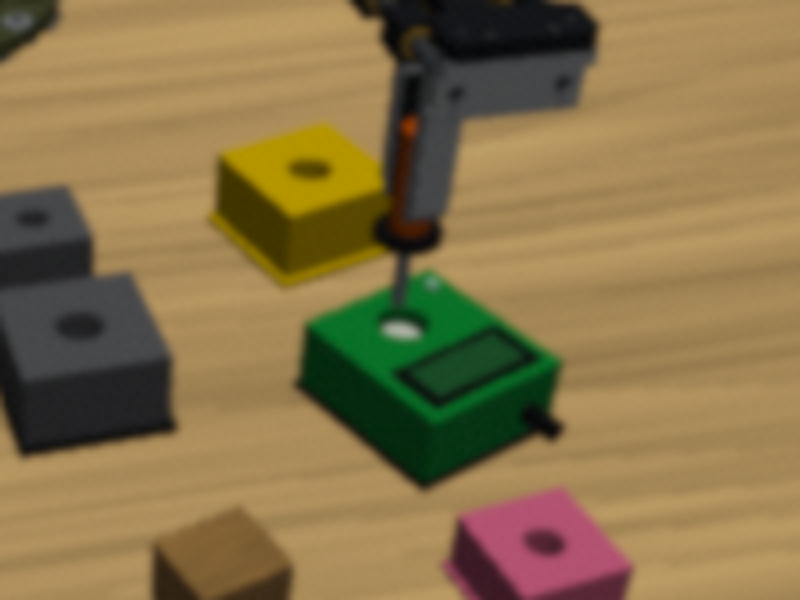

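View pics/side7.png

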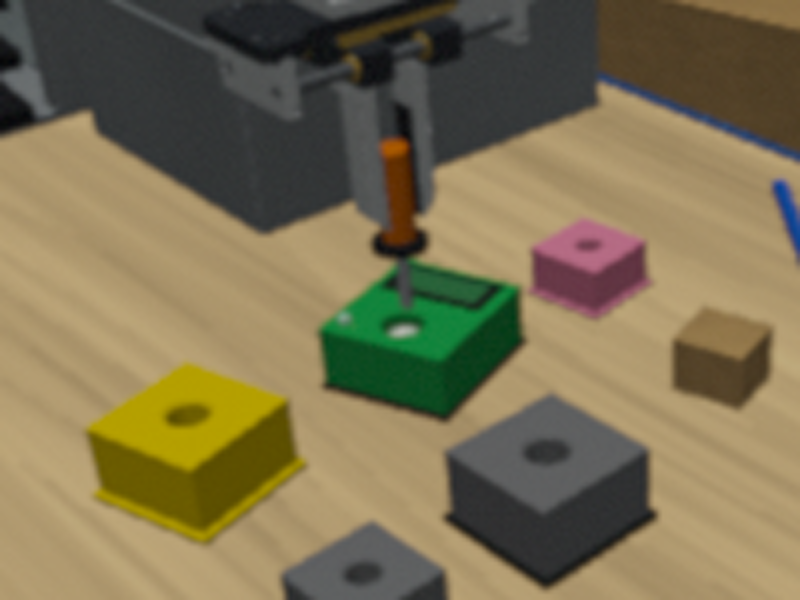

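View pics/w7.png

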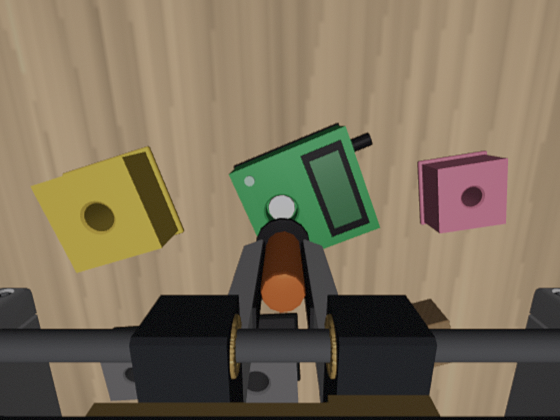

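Emit:
carry_out([
  [1,[0,-0.3,0.8],[0,0,0]],
  [1,[0,0,0.8],[0,0,0]],
  [1,[0,0,0.3],[0,0,0]],
  [1,[0,0,0],[0,0,0]],
  [1,[0,0,0],[0,0,0]],
])

```text
clock: 7.68
eef_pos: [0.5285, 0.2009, 0.2975]
eef_rot: [[1.0, -0.02, 0.001], [-0.02, -1.0, -0.001], [0.001, 0.001, -1.0]]
wrist_force: [0.1, 0.5, -0.9]
grip_width: 0.0216
```

Emit:
carry_out([
  [1,[0,0,0.3],[0,0,0]],
  [1,[0,0,0.3],[0,0,0]],
  [1,[0,0,0],[0,0,0]],
])

```text
clock: 7.93
eef_pos: [0.5287, 0.2009, 0.2914]
eef_rot: [[1.0, -0.02, 0.002], [-0.02, -1.0, -0.001], [0.002, 0.001, -1.0]]
wrist_force: [0.1, -0.7, 2.6]
grip_width: 0.0215
```

Emit:
carry_out([
  [1,[0,0,0.2],[0,0,0]],
  [1,[0,0,0.2],[0,0,0]],
  [1,[0,0,0],[0,0,0]],
])

```text
clock: 8.18
eef_pos: [0.5289, 0.201, 0.2891]
eef_rot: [[1.0, -0.02, 0.004], [-0.02, -1.0, -0.0], [0.004, 0.0, -1.0]]
wrist_force: [-2.4, -1.0, 4.1]
grip_width: 0.0215
```

Emit:
carry_out([
  [1,[0,0,0.15],[0,0,0]],
  [1,[0,0,0.15],[0,0,0]],
  [1,[0,0,0],[0,0,0]],
])

```text
clock: 8.43
eef_pos: [0.5289, 0.2011, 0.2893]
eef_rot: [[1.0, -0.02, 0.006], [-0.02, -1.0, 0.001], [0.006, -0.001, -1.0]]
wrist_force: [-1.6, -1.7, 4.2]
grip_width: 0.0216
```

Emit:
carry_out([
  [1,[0,0,0.3],[0,0,0]],
  [1,[0,0,0.3],[0,0,0]],
  [1,[0,0,0.3],[0,0,0]],
])

```text
clock: 8.68
eef_pos: [0.5295, 0.2016, 0.2876]
eef_rot: [[1.0, -0.02, 0.013], [-0.02, -1.0, 0.004], [0.012, -0.004, -1.0]]
wrist_force: [-13.7, -1.5, 33.8]
grip_width: 0.0216
```

At the stop, with the force rising steeply. I'll ease off and hold.

Emit:
carry_out([
  [1,[0,0,0],[0,0,0]],
  [1,[0,0,0],[0,0,0]],
])

```text
clock: 8.85
eef_pos: [0.5295, 0.2019, 0.2899]
eef_rot: [[1.0, -0.02, 0.015], [-0.02, -1.0, 0.005], [0.015, -0.005, -1.0]]
wrist_force: [-1.0, -0.6, 3.9]
grip_width: 0.0216
```

Emit:
carry_out([
  [1,[0,0,0.05],[0,0,0]],
  [1,[0,0,0.05],[0,0,0]],
  [1,[0,0,0.05],[0,0,0]],
  [1,[0,0,0.05],[0,0,0]],
])

```text
clock: 9.18
eef_pos: [0.5295, 0.2019, 0.2883]
eef_rot: [[1.0, -0.019, 0.016], [-0.02, -1.0, 0.005], [0.016, -0.006, -1.0]]
wrist_force: [-1.4, -0.1, 5.6]
grip_width: 0.0213
```

Emit:
carry_out([
  [1,[0,0,0.08],[0,0,0]],
  [1,[0,0,0.08],[0,0,0]],
  [1,[0,0,0.08],[0,0,0]],
  [1,[0,0,0.08],[0,0,0]],
  [1,[0,0,0.08],[0,0,0]],
  [1,[0,0,0.08],[0,0,0]],
])

```text
clock: 9.68
eef_pos: [0.5297, 0.202, 0.288]
eef_rot: [[1.0, -0.02, 0.017], [-0.02, -1.0, 0.006], [0.017, -0.006, -1.0]]
wrist_force: [-6.9, -1.9, 15.5]
grip_width: 0.0215
```

Emit:
carry_out([
  [1,[0,0,0.05],[0,0,0]],
  [1,[0,0,0.05],[0,0,0]],
  [1,[0,0,0.05],[0,0,0]],
  [1,[0,0,0.05],[0,0,0]],
])

```text
clock: 10.02
eef_pos: [0.5296, 0.2019, 0.2881]
eef_rot: [[1.0, -0.02, 0.017], [-0.02, -1.0, 0.006], [0.017, -0.006, -1.0]]
wrist_force: [-3.8, -0.9, 11.6]
grip_width: 0.0219
```

```bash
python3 m.py w8 .107;python3 - <<'E'
from h import *
for n in ["scene","side"]:
    p=imaging.grab_frame(n); i=p["image"]; u,v=proj(p,[.528,.2,.06]).astype(int); print(u,v)
    cv2.imwrite(f"pics/{n}8.png",cv2.resize(i[max(0,v-75):v+75,u-100:u+100],None,fx=4,fy=4,interpolation=2))
E
```

```text
10.0167 [0.5296 0.2019 0.2881] [-3.8  -0.95 11.58] 0.0219 [[1.0, -0.02, 0.017], [-0.02, -1.0, 0.006], [0.017, -0.006, -1.0]]
stylus_grip [([280.6, 267.9], 0.69, [0.5314, 0.202, 0.107])]
stand_hole [([484.0, 211.7], 0.8, [0.6801, 0.2146, 0.05]), ([65.2, 241.3], 0.7, [0.3746, 0.1996, 0.05]), ([116.2, 406.7], 0.64, [0.3872, 0.0473, 0.05])]
green_button_top [([275.7, 225.4], 0.78, [0.5283, 0.2029, 0.035])]
371 204
224 186
```

View pics/scene8.png

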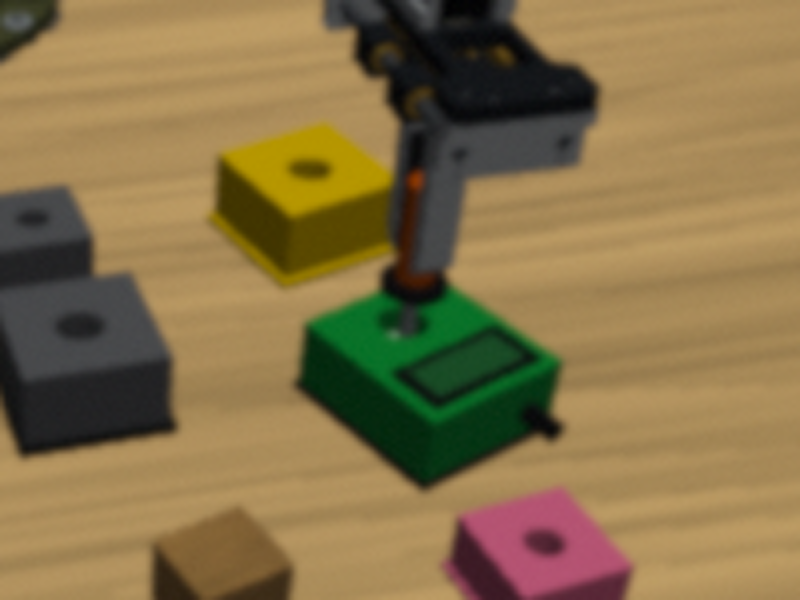

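View pics/side8.png

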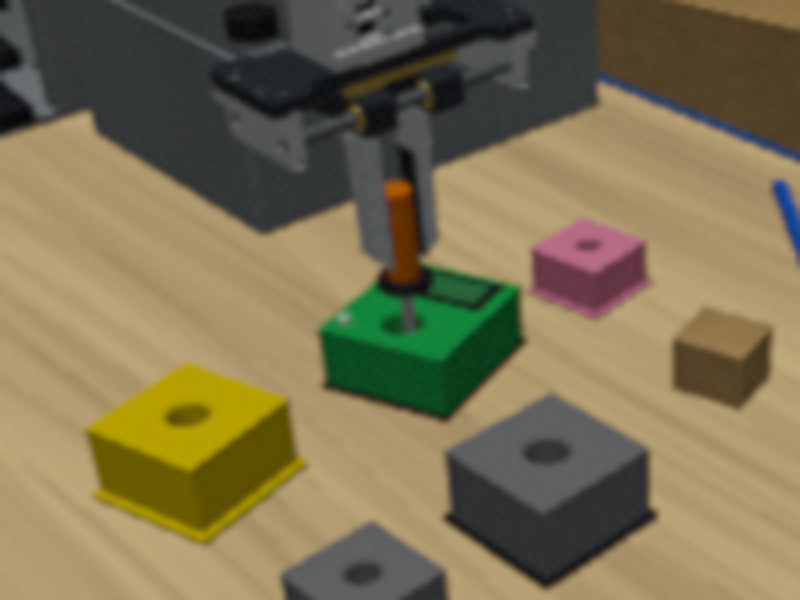

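The pin is in the well with the button down and the force past the spring's 5 N, held for about 1.5 s. Now I'll lift and return.

Emit:
carry_out([
  [1,[0,0,-1],[0,0,0]],
  [1,[0,0,-2],[0,0,0]],
  [1,[0,0,-2.5],[-0.006,-0.017,0]],
  [1,[0,0,-2],[0,0,0]],
  [1,[0,0,0],[0,0,0]],
  [1,[0,0,0],[0,0,0]],
])

```text
clock: 10.82
eef_pos: [0.5287, 0.2014, 0.3646]
eef_rot: [[1.0, -0.02, -0.004], [-0.02, -1.0, -0.001], [-0.004, 0.002, -1.0]]
wrist_force: [-0.4, 0.2, -0.5]
grip_width: 0.0214
```

Emit:
carry_out([
  [1,[-0.5,2.5,0],[0,0.004,0]],
  [1,[-0.5,3.3,0],[0,0,0]],
  [1,[-0.5,3.3,0],[0,0,0]],
  [1,[-0.5,3.3,0],[0,0,0]],
  [1,[-0.4,2.5,0],[0,0,0]],
  [1,[0,1,0],[0,0,0]],
  [1,[0,0,0],[0,0,0]],
  [1,[0,0,0],[0,0,0]],
])

```text
clock: 11.48
eef_pos: [0.4994, 0.0378, 0.3558]
eef_rot: [[1.0, -0.018, -0.009], [-0.018, -1.0, -0.002], [-0.009, 0.002, -1.0]]
wrist_force: [-1.1, 0.9, -0.7]
grip_width: 0.0216
```

```bash
python3 m.py w9 .175; python3 - <<'E'
from h import *
for n in ["scene","side"]:
    p=imaging.grab_frame(n); i=p["image"]; u,v=proj(p,[.5,.03,.08]).astype(int); print(u,v)
    cv2.imwrite(f"pics/{n}9.png",cv2.resize(i[max(0,v-75):v+75,u-100:u+100],None,fx=4,fy=4,interpolation=2))
E
```

```text
11.4833 [0.4994 0.0378 0.3558] [-1.06  0.92 -0.69] 0.0216 [[1.0, -0.018, -0.009], [-0.018, -1.0, -0.002], [-0.009, 0.002, -1.0]]
stylus_grip [([283.2, 269.9], 0.93, [0.4983, 0.036, 0.175]), ([283.9, 210.6], 0.28, [0.4992, 0.0706, 0.175])]
stand_hole [([161.4, 209.9], 0.75, [0.3822, 0.0364, 0.05]), ([285.1, 211.5], 0.74, [0.4991, 0.0332, 0.05]), ([127.0, 13.7], 0.62, [0.3747, 0.2004, 0.05])]
green_button_top [([314.7, 13.0], 0.67, [0.5264, 0.2024, 0.035])]
290 199
260 211
```

View pics/w9.png

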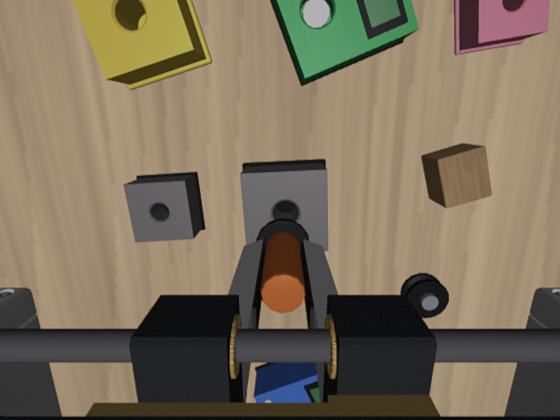

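View pics/scene9.png

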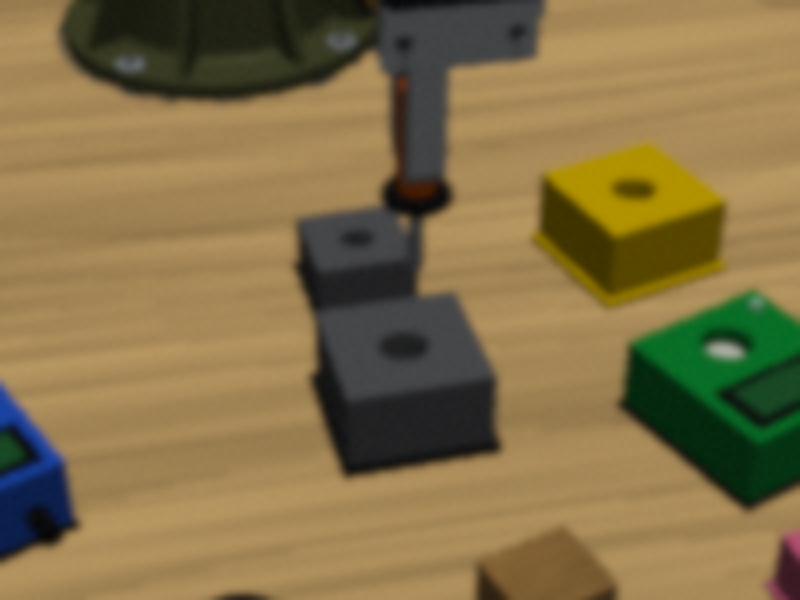

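View pics/side9.png

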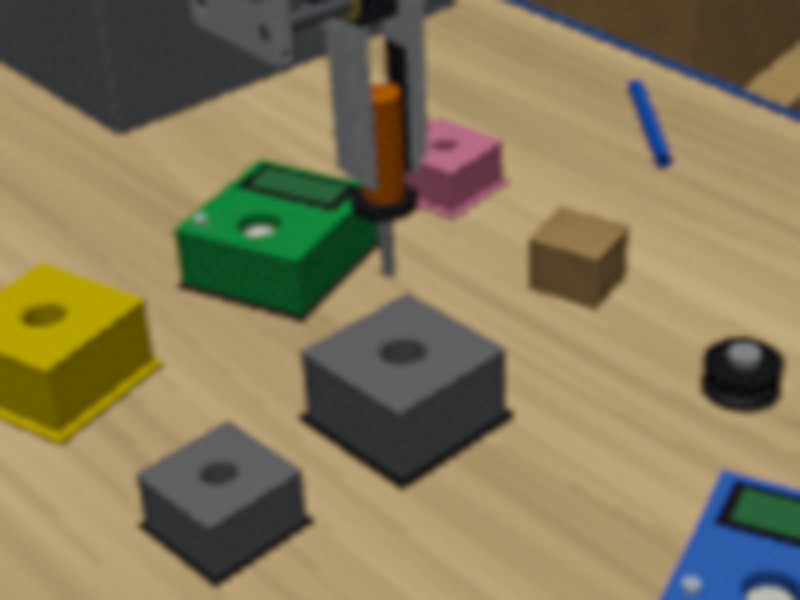

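Emit:
carry_out([
  [1,[0.15,0.65,1],[0,0.009,0]],
  [1,[0,0,1.2],[0,0,0]],
  [1,[0,0,0.6],[0,0,0]],
  [1,[0,0,0],[0,0,0]],
  [1,[0,0,0],[0,0,0]],
])

```text
clock: 12.2
eef_pos: [0.5013, 0.0343, 0.3281]
eef_rot: [[1.0, -0.012, 0.003], [-0.012, -1.0, -0.002], [0.003, 0.002, -1.0]]
wrist_force: [-0.1, -1.0, -1.2]
grip_width: 0.0217
```

```bash
python3 m.py w10 .137; python3 - <<'E'
from h import *
for n in ["scene","side"]:
    p=imaging.grab_frame(n); i=p["image"]; u,v=proj(p,[.5,.03,.08]).astype(int)
    print(n,"hole",proj(p,[.5005,.0315,.05]),"crop",((proj(p,[.5005,.0315,.05])-[u-100,v-75])*4).round())
    cv2.imwrite(f"pics/{n}10.png",cv2.resize(i[max(0,v-75):v+75,u-100:u+100],None,fx=4,fy=4,interpolation=2))
E
```

```text
12.2 [0.5013 0.0343 0.3281] [-0.07 -1.   -1.22] 0.0217 [[1.0, -0.012, 0.003], [-0.012, -1.0, -0.002], [0.003, 0.002, -1.0]]
stylus_grip [([283.1, 268.5], 0.83, [0.5022, 0.0273, 0.137])]
stand_hole [([139.2, 214.5], 0.96, [0.38, 0.0358, 0.05]), ([279.7, 218.6], 0.83, [0.4998, 0.0305, 0.05])]
green_button_top []
scene hole [291.15392377 210.73247676] crop [405. 347.]
side hole [261.14849725 222.74291245] crop [405. 347.]
```

View pics/scene10.png

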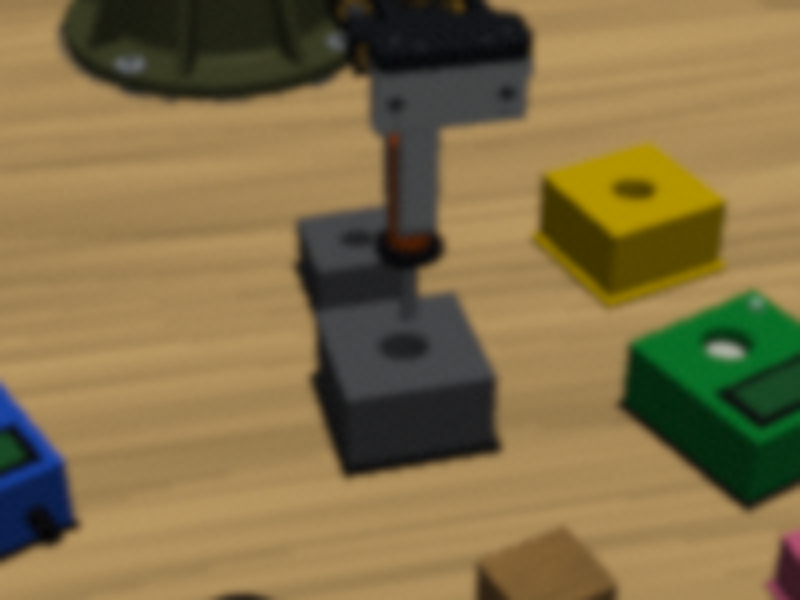

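View pics/side10.png

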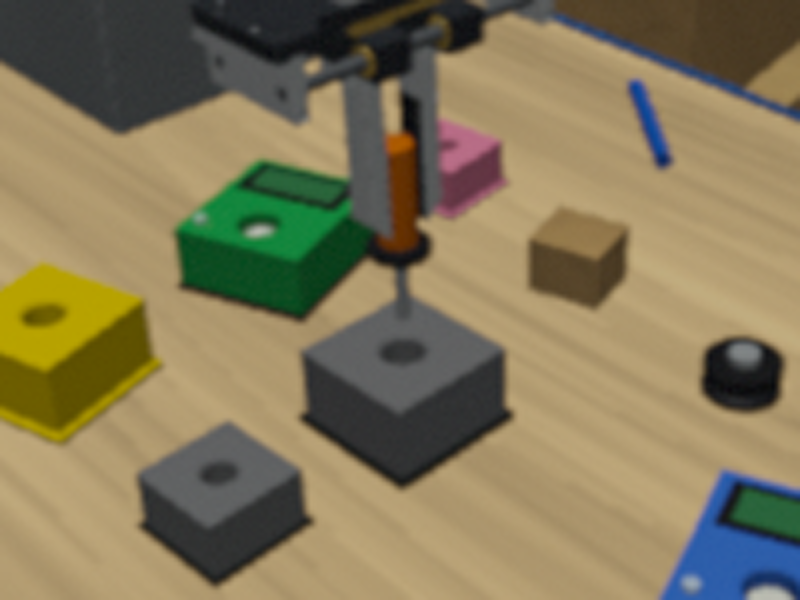

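Emit:
carry_out([
  [1,[0,0.25,0.3],[0,-0.003,0]],
  [1,[0,0,0.8],[0,0,0]],
  [1,[0,0,1],[0,0,0]],
  [1,[0,0,0.8],[0,0,0]],
  [1,[0,0,0],[0,0,0]],
  [1,[0,0,0],[0,0,0]],
])

```text
clock: 13.0
eef_pos: [0.5011, 0.031, 0.296]
eef_rot: [[1.0, -0.013, 0.0], [-0.013, -1.0, -0.002], [0.001, 0.002, -1.0]]
wrist_force: [-0.3, 0.4, -0.6]
grip_width: 0.0215
```

Emit:
carry_out([
  [1,[0,0,0.6],[0,0,0]],
  [1,[0,0,0.8],[0,0,0]],
  [1,[0,0,0.6],[0,0,0]],
  [1,[0,0,0.2],[0,0,0]],
  [1,[0,0,0],[0,0,0]],
])

```text
clock: 13.42
eef_pos: [0.5011, 0.031, 0.2715]
eef_rot: [[1.0, -0.013, 0.0], [-0.013, -1.0, -0.002], [0.0, 0.002, -1.0]]
wrist_force: [0.1, 0.1, -0.4]
grip_width: 0.0217
```

Emit:
carry_out([
  [1,[0,0,0.2],[0,0,0]],
  [1,[0,0,0.1],[0,0,0]],
  [1,[0,0,0],[0,0,0]],
])

```text
clock: 13.67
eef_pos: [0.5012, 0.031, 0.2683]
eef_rot: [[1.0, -0.013, 0.0], [-0.013, -1.0, -0.002], [0.0, 0.002, -1.0]]
wrist_force: [0.4, 0.3, -0.2]
grip_width: 0.0217
```

Emit:
carry_out([
  [1,[0,0,0.1],[0,0,0]],
  [1,[0,0,0.1],[0,0,0]],
  [1,[0,0,0],[0,0,0]],
])

```text
clock: 13.92
eef_pos: [0.5016, 0.031, 0.2679]
eef_rot: [[1.0, -0.012, 0.003], [-0.012, -1.0, -0.002], [0.003, 0.002, -1.0]]
wrist_force: [0.2, -0.2, -1.3]
grip_width: 0.0211
```

Emit:
carry_out([
  [0.3,[0,0,0],[0,0,0]],
  [0.3,[0,0,0],[0,0,0]],
  [0,[0,0,0],[0,0,0]],
  [0,[0,0,0],[0,0,0]],
  [-0.5,[0,0,0],[0,0,0]],
  [-0.5,[0,0,0],[0,0,0]],
  [-0.5,[0,0,0],[0,0,0]],
  [-0.5,[0,0,0],[0,0,0]],
])

```text
clock: 14.58
eef_pos: [0.5016, 0.031, 0.2681]
eef_rot: [[1.0, -0.013, 0.004], [-0.013, -1.0, -0.002], [0.004, 0.002, -1.0]]
wrist_force: [0.1, 0.0, 0.7]
grip_width: 0.0684
```

```bash
python3 m.py w11 .086
```

```text
14.5833 [0.5016 0.031  0.2681] [0.14 0.   0.72] 0.0684 [[1.0, -0.013, 0.004], [-0.013, -1.0, -0.002], [0.004, 0.002, -1.0]]
stylus_grip [([281.1, 269.6], 0.62, [0.5014, 0.0281, 0.086])]
stand_hole [([101.9, 239.1], 0.98, [0.3816, 0.034, 0.05])]
green_button_top []
```

View pics/w11.png

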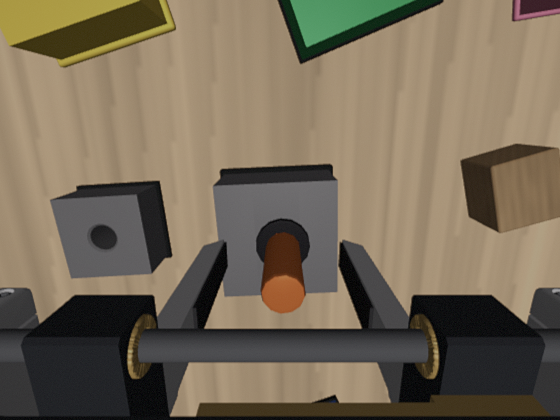

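The stylus stands upright on its own. I'll retreat straight up.

Emit:
carry_out([
  [-0.5,[0,0,-1],[0,0,0]],
  [-0.5,[0,0,-2.5],[0,0,0]],
  [-0.5,[0,0,-3],[0,0,0]],
  [-0.5,[0,0,-3],[0,0,0]],
  [-0.5,[0,0,-3],[0,0,0]],
  [-0.5,[0,0,0],[0,0,0]],
  [-0.5,[0,0,0],[0,0,0]],
])

```text
clock: 15.37
eef_pos: [0.5002, 0.0313, 0.4023]
eef_rot: [[1.0, -0.013, 0.003], [-0.013, -1.0, -0.002], [0.003, 0.002, -1.0]]
wrist_force: [-0.2, 0.1, -0.2]
grip_width: 0.0706
```

```bash
python3 m.py w12 .086; python3 - <<'E'
from h import *
for n in ["scene","side"]:
    p=imaging.grab_frame(n); i=p["image"]; u,v=proj(p,[.5,.03,.08]).astype(int)
    cv2.imwrite(f"pics/{n}12.png",cv2.resize(i[max(0,v-75):v+75,u-100:u+100],None,fx=4,fy=4,interpolation=2))
E
```

```text
15.3667 [0.5002 0.0313 0.4023] [-0.18  0.13 -0.22] 0.0706 [[1.0, -0.013, 0.003], [-0.013, -1.0, -0.002], [0.003, 0.002, -1.0]]
stylus_grip [([284.8, 205.4], 0.86, [0.5028, 0.0292, 0.086])]
stand_hole [([476.3, 9.4], 0.93, [0.6805, 0.2041, 0.05]), ([280.7, 194.8], 0.75, [0.4981, 0.0314, 0.05]), ([142.9, 20.3], 0.69, [0.3727, 0.1994, 0.05]), ([167.9, 194.5], 0.56, [0.377, 0.0333, 0.05])]
green_button_top [([305.4, 23.7], 0.83, [0.5241, 0.1982, 0.035])]
```

View pics/scene12.png

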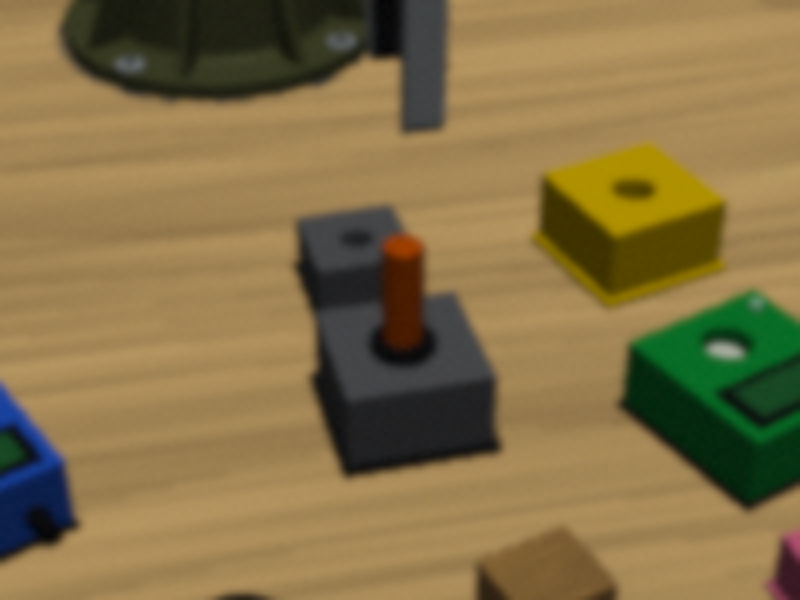

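View pics/side12.png

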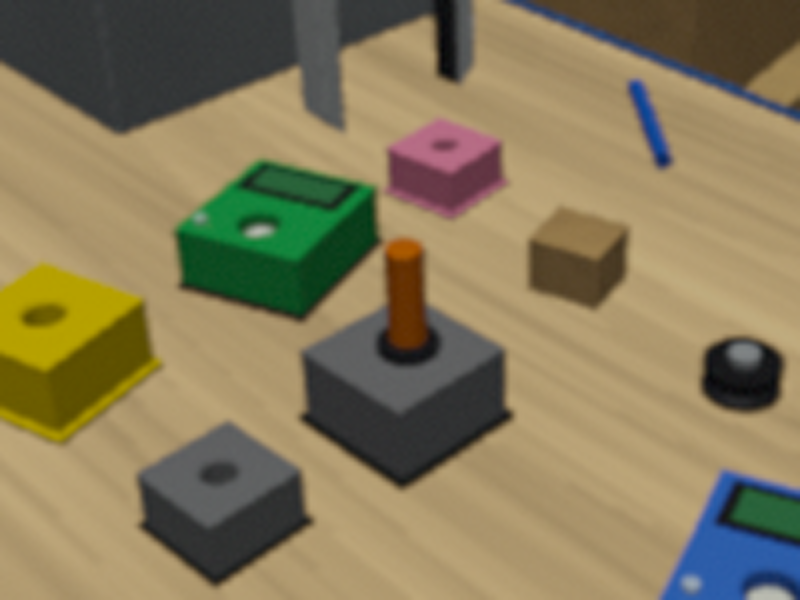

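View pics/w12.png

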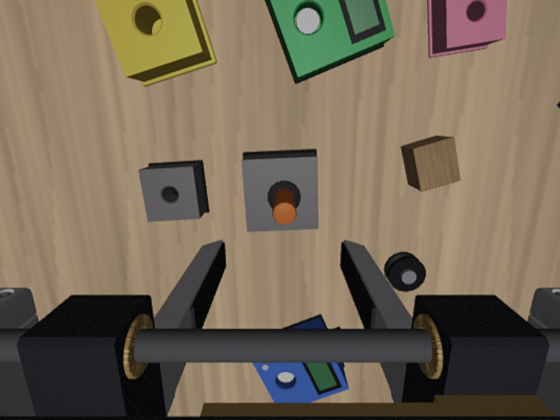

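All three views show the stylus upright and centred with its collar on the stand's top, and the gripper clear of it. The carton and roller have not moved. I'm handing in now.

```bash
python3 -c "
from station import hand_in
print(hand_in())"
```

```text
the job is handed in; nothing more can be done
None
```

I lifted the stylus out of its stand, pressed the green counter's button down with the pin, put the stylus back and let go. I handed the job in at about 15.5 s of the 43 s allowed.

- **Press:** The button was held at its stop for most of 8.2–10.0 s. The force climbed with the button's spring and then rose steeply at the stop. The wrist force peaked at about 34 N, so I eased off and held at roughly 4–16 N. The button's travel can't be read directly; I judged it from height, force and pictures.
- **Stylus:** The last pictures show it upright in the larger grey stand with its collar on the top. The handle measured at (0.503, 0.029) m and the hole about (0.500, 0.031) m, so it is about 3–5 mm off centre against the 15 mm allowed.
- **Everything else:** The gripper was open and about 13 cm clear when I handed in. The arm never went near the blue counter, and the carton and roller look unmoved.
- **Disagreement between measurements:** The networks' positions from different views differed by up to about 15 mm early on, so I relied on the wrist camera and the stand's and green counter's corners instead.

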